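Find the pedestal bored to full depth with a marked dowel

TASK

Three turned pedestals have been bored for a joining dowel, but only one hole has been taken to its full depth. Take the marked dowel out of the rack, push it into one hole after another until it sits firmly on the bottom, read its red ring against the rim each time, and leave it standing fully home in the pedestal where the ring comes down to the rim. Feel for the bottom and do not force the dowel against it, and leave the gouge, the mallet and the finial alone.

Things in the scene. Friction and masses are not known exactly. Their poses are not given: they have to be found in the camera images.
- dowel: Loose straight hardwood dowel, 16 mm thick, 140 mm long, 24 to 42 g, 2 mm chamfer at each end, standing at first in the rack. Origin: centre of its lower end; z runs up along it. A dark red ring is painted round it from 60 to 64 mm above the lower end; the ring's lower edge is the depth mark. The rest is bare light wood.
- pedestal_1: Turned light wooden pedestal like a spool (discs 100 mm below, 96 mm above, waist 48 mm), fixed on a 104 mm square plywood board. Origin: under the board on the bench; top face 142 mm above. The three look alike.
- mouth_1 (a point): Centre of the mouth of the blind hole in the top face of pedestal_1; z up. Hole 17 mm across, straight down; from 14 mm down its wall grips the dowel, so that sliding it in or out takes some 5 to 8 N. The bottom is hard wood. The full hole is 60 mm deep, the two short ones 35 to 50 mm; which is which changes and can only be found by trying.
- pedestal_2: Turned light wooden pedestal like a spool (discs 100 mm below, 96 mm above, waist 48 mm), fixed on a 104 mm square plywood board. Origin: under the board on the bench; top face 142 mm above. The three look alike.
- mouth_2 (a point): Centre of the mouth of the blind hole in the top face of pedestal_2; z up. Hole 17 mm across, straight down; from 14 mm down its wall grips the dowel, so that sliding it in or out takes some 5 to 8 N. The bottom is hard wood. The full hole is 60 mm deep, the two short ones 35 to 50 mm; which is which changes and can only be found by trying.
- pedestal_3: Turned light wooden pedestal like a spool (discs 100 mm below, 96 mm above, waist 48 mm), fixed on a 104 mm square plywood board. Origin: under the board on the bench; top face 142 mm above. The three look alike.
- mouth_3 (a point): Centre of the mouth of the blind hole in the top face of pedestal_3; z up. Hole 17 mm across, straight down; from 14 mm down its wall grips the dowel, so that sliding it in or out takes some 5 to 8 N. The bottom is hard wood. The full hole is 60 mm deep, the two short ones 35 to 50 mm; which is which changes and can only be found by trying.
- rack: Dark wooden block 130 x 60 x 40 mm (long side along its x), fixed to the bench. Origin: under its centre. Two blind holes 30 mm deep: the dowel stands loosely (17.5 mm hole) at x -40 mm, its lower end 10 mm above the bench, the gouge at x +40 mm.
- gouge: Bystander: carving gouge standing in the rack, wooden handle 25 mm thick, top 140 mm above the bench. Origin: its lower tip.
- mallet: Bystander: wooden carver's mallet lying along its y; head 62 x 105 x 62 mm towards +y, handle 25 mm thick towards -y, 240 mm in all. Origin: on the bench, near the middle.
- finial: Bystander: small turned bud-shaped finial, 72 mm across, 102 mm tall, standing. Origin: under its centre.
Mind the look-alikes: they are no part of the job. There is more than one size of the dowel; the job needs the smallest.

How it is judged:
By the outcome, as a careful person would: the job done as asked, in the order asked, and still so for the second after the job is handed in, with the robot touching nothing.
It also fails if it takes over 72 s, if anything falls off the work surface, if the arm or the gripper's body presses on something with over 40 N, if the wrist force passes 120 N, or if a joint passes its speed limit or range.

ROBOT

A 6-joint arm with a two-finger parallel gripper is mounted at the origin on the work surface. World frame = base frame: x ahead of the robot, y to its left, z up, the work surface at z = 0. Lengths are in m, angles in rad, forces in N, time in s.
With the tool pointing down it reaches from about 0.275 to 0.725 m from the base axis. Payload 5.6 kg.
Tool frame: the origin (TCP) lies between the finger pads; the fingertips stand manip.finger_overhang ahead of it and the grasp point (between the pads) lies 5 mm behind it (manip.finger_overhang is the distance from the TCP to the fingertips, in m); y points along the fingers, x is the direction in which the jaws open and shut, and the axes are right-handed (so a half turn about y gives the same grasp; the last joint's range is limited). The gripper opens to 85 mm and grips with 20 to 120 N. Pads are 22 mm wide; open, the fingers measure 114 mm over their backs; the gripper's body (76 mm by 85 mm) begins 54 mm behind the grasp point. The pads swing forward as they close: fully open they stand 13 mm farther back than shut.
Start: joints at [-0.851, 0.255, 0.108, 0, -1.424, -0.285], TCP at [0.232, -0.499, 0.245] pointing down, gripper open.
Joint ranges: [-2.95, 2.95], [-1.21, 1.97], [-1.09, 1.5], [-2.87, 1.71], [-2.94, -0.07], [-3.05, 3.05]. Speed limits (rad/s): [2.57, 2.57, 3.14, 3.14, 3.14, 3.14].

INTERFACE

Orientations are given as a rotation vector (axis times angle).
In Python, from workcell import manip gives the robot as it stands. The module is installed in compiled form; this text tells all that it offers. Calls block until the motion is done:
- manip.reach(position, orientation): joint-space move of the TCP to a pose.
- manip.move_straight(position, velocity=0.15, frame=None): straight line of the TCP; frame=None keeps the orientation; velocity is the mean speed in m/s.
- manip.move_joints(angles): joint-space move.
- manip.command_gripper(opening, f_grip=None): finger opening in m; f_grip is the grip in N (None keeps the last); returns when the fingers have stopped.
- manip.wait(seconds).
- manip.solve_ik(position, orientation): joint angles nearest the present ones, or None.
- manip.grab_frame(name): name is "side" or "top" or "wrist"; returns a dict with "img" (420x560x3 uint8, red, green, blue), "range_z" (420x560 float32, m along the optical axis (not along the pixel's ray), 0 where there is no reading), "K" (3x3 intrinsics, pixels), "k1" (the pictures are not rectified: a ray, as slopes to the right and down, at radius r is drawn at 1 + k1 r^2 times it, then the intrinsics apply), "cam_to_world" (4x4, takes a point from camera to world coordinates); the wrist camera has in their place "hand_eye" (4x4, takes a point from camera to tool coordinates, whose origin is the TCP and whose axes are the tool frame's). Camera axes: x right, y down, z forward; pixel columns grow to the right and rows downward; lengths in m; the calibration is good to about 2 mm. A picture is of the moment at which its call begins: read the wrist's pose just before it.
A pose or a line that the arm cannot do raises manip.PlanningError and nothing moves.
- manip.hand_in(): hands the job in, once; it reports no verdict.
Trained networks look in the newest picture that a camera, given by its name, has taken for a name from the list of things; names that differ only in an ending like _2 or _b are one class to them, and where a whole thing is asked for, a point or a joint stands for the part that bears it (a point fixed in the world has none). Each returns a list of dicts, best first, with "conf" (0 to 1); they miss things now and then, are a little off and sometimes report something else, mostly with a low value. They report only what shows in the picture. A call takes as long as a camera call. They do not tell look-alikes from the thing itself.
- manip.silhouettes(camera, query): "mask" (420x560 bool, what is visible of it) and "extent" ([left, top, right, bottom] in pixels, round what is visible of it).
- manip.place_of(camera, query): "at" ([column, row] in pixels: a listed point, or the origin of a listed thing).
Readings, each from a call of its own:
- manip.get_t(): time.
- manip.get_joint_positions(): joint angles.
- manip.get_qvel(): joint speeds.
- manip.get_effort(): joint torques, N m.
- manip.get_tool_pos(): TCP position.
- manip.get_eef_rot(): TCP orientation.
- manip.get_contact_force(): force on the tool from outside, world axes, zero at the start.
- manip.get_wrist_torque(): the same for the moment, N m.
- manip.get_grip_width(): finger opening in m.
Only numpy, scipy, OpenCV 4.12 (cv2) and the standard library are available. Lean on these libraries where they do the work, as an engineer would, in place of code of your own. Each camera call takes 0.05 s, during which the arm holds its last target. There are 200 camera calls.

## Working session

There is one attempt and no reset: what is moved stays moved. The work goes in short steps, each a Python script; the robot and the scene stay as the last script left them, time stands still between calls to the robot, and variables do not carry over. Pictures are saved under pics/ and viewed, about 8 in all and at most 12, crops included, and the job is handed in when it is done.

```bash
mkdir -p pics; cat > h.py <<'E'
import numpy as np, cv2
from workcell import manip
def ray(f,u,v):
    K=f["K"];d=np.array([(u-K[0,2])/K[0,0],(v-K[1,2])/K[1,1]]);s=d.copy()
    for _ in range(20): s=d/(1+f["k1"]*(s@s))
    return np.array([s[0],s[1],1.])
def world(f,u,v,T=None,z=None):
    T=f["cam_to_world"] if T is None else T
    r=ray(f,u,v)
    if z is None: p=r*f["range_z"][int(round(v)),int(round(u))]; return T[:3,:3]@p+T[:3,3]
    d=T[:3,:3]@r; return T[:3,3]+d*(z-T[2,3])/d[2]
def save(n,img,s=1): cv2.imwrite(f"pics/{n}.png",cv2.resize(img[...,::-1],None,fx=s,fy=s,interpolation=cv2.INTER_CUBIC))
def wristT(f,pos,rot):
    M=np.eye(4);M[:3,:3]=cv2.Rodrigues(np.array(rot,float))[0];M[:3,3]=pos
    return M@f["hand_eye"]
E
python3 - <<'E'
from h import *
print(manip.get_t(),manip.finger_overhang,manip.get_eef_rot(),manip.get_contact_force())
for c in("top","side"):
    f=manip.grab_frame(c);save(c,f["img"],1.4)
    print(c,f["cam_to_world"].round(3).tolist(),f["K"].round(0).tolist())
    for q,z in(("mouth_1",.142),("dowel",None),("rack",None),("gouge",None),("mallet",None),("finial",None)):
        for r in manip.place_of(c,q)[:5]:
            u,v=r["at"]; print(q,round(r["conf"],2),np.round([u,v]),world(f,u,v).round(3), world(f,u,v,z=z).round(3) if z else "")
    for r in manip.silhouettes(c,"dowel")[:5]: print("sil",r["conf"],r["extent"])
E
```

```text
0.0 0.014 [-0.96952965 -1.52224204  1.52044372] [0.57857678 1.25219336 0.26713287]
top [[0.068, -0.976, 0.208, 0.398], [-0.998, -0.067, 0.013, -0.019], [0.002, -0.209, -0.978, 0.905], [0.0, 0.0, 0.0, 1.0]] [[385.0, 0.0, 280.0], [0.0, 385.0, 206.0], [0.0, 0.0, 1.0]]
mouth_1 0.94 [230. 202.] [0.568 0.095 0.119] [0.563 0.091 0.142]
mouth_1 0.65 [133. 229.] [0.495 0.281 0.143] [0.495 0.281 0.142]
mouth_1 0.62 [313. 169.] [ 0.658 -0.075  0.101] [ 0.644 -0.072  0.142]
dowel 0.84 [392. 305.] [ 0.379 -0.269  0.034] 
dowel 0.69 [435. 264.] [ 0.477 -0.369  0.021] 
dowel 0.64 [400. 276.] [ 0.443 -0.275  0.067] 
rack 0.73 [395. 258.] [ 0.481 -0.272  0.04 ] 
gouge 0.61 [396. 242.] [ 0.519 -0.273  0.041] 
gouge 0.52 [308. 182.] [ 0.615 -0.062  0.143] 
finial 0.69 [264. 121.] [0.778 0.042 0.064] 
sil 0.62 [432.8, 251.5, 481.6, 268.5]
sil 0.55 [387.7, 301.4, 428.2, 316.6]
sil 0.45 [397.2, 268.9, 422.6, 278.0]
side [[-0.963, -0.155, 0.221, 0.379], [-0.269, 0.497, -0.825, 0.717], [0.018, -0.854, -0.52, 0.559], [0.0, 0.0, 0.0, 1.0]] [[395.0, 0.0, 273.0], [0.0, 395.0, 208.0], [0.0, 0.0, 1.0]]
mouth_1 0.92 [264. 293.] [0.506 0.287 0.134] [0.503 0.296 0.142]
mouth_1 0.8 [265. 222.] [0.558 0.106 0.141] [0.558 0.107 0.142]
mouth_1 0.7 [250. 174.] [ 0.652 -0.084  0.139] [ 0.649 -0.078  0.142]
dowel 0.75 [329. 199.] [ 0.478 -0.252  0.009] 
dowel 0.73 [365. 203.] [ 0.376 -0.266  0.004] 
dowel 0.35 [266. 351.] [0.492 0.318 0.043] 
rack 0.83 [327. 198.] [ 0.483 -0.253  0.009] 
gouge 0.66 [314. 189.] [ 0.523 -0.257  0.03 ] 
gouge 0.32 [264. 220.] [0.567 0.083 0.129] 
mallet 0.85 [338. 257.] [0.379 0.717 0.559] 
mallet 0.4 [264. 292.] [0.506 0.285 0.134] 
mallet 0.33 [314. 189.] [ 0.521 -0.257  0.029] 
finial 0.78 [172. 241.] [0.796 0.061 0.012] 
sil 0.77 [328.8, 121.5, 342.2, 179.7]
sil 0.75 [338.9, 151.5, 351.2, 187.2]
sil 0.6 [359.6, 138.0, 379.4, 206.7]
```

View pics/top.png

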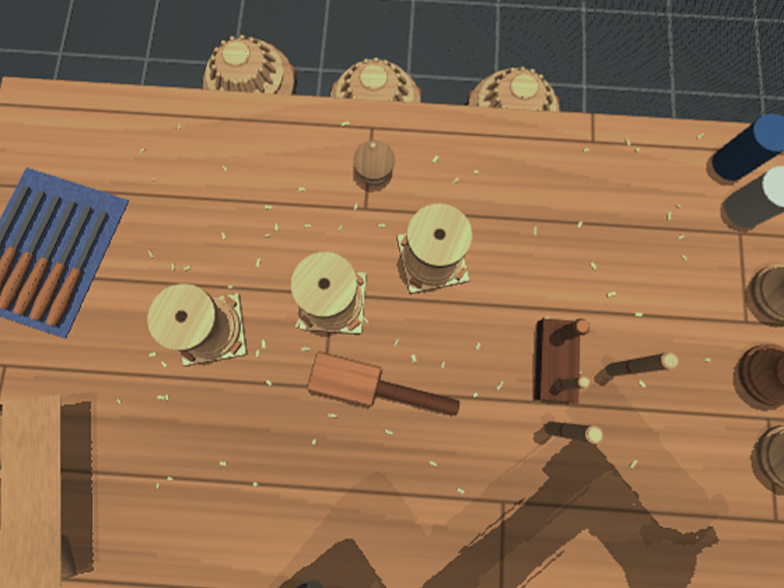

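View pics/side.png

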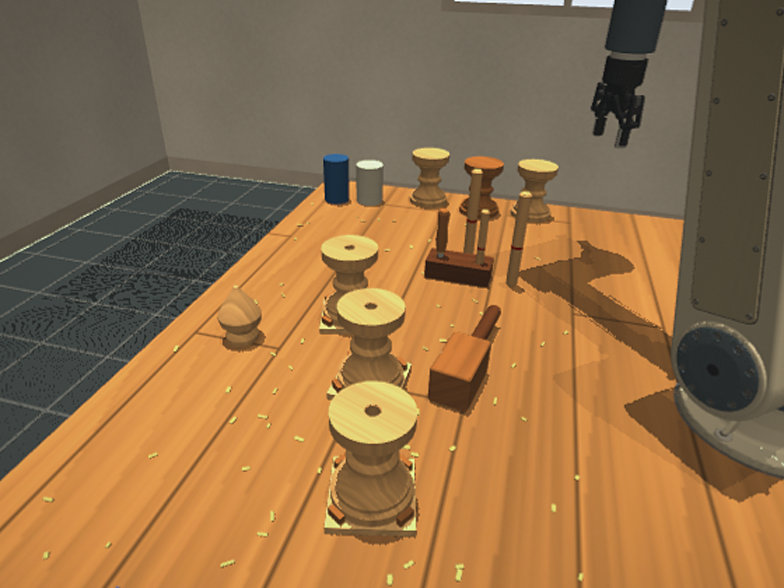

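The top view (enlarged pixels) shows three upright light dowels: one in the rack (582,382), one standing free at (592,434), and one standing free at (670,360). The two free ones are longer and thicker. The one in the rack is the smallest and stands where the text says, so it is my pick. The mouths are at (181,316), (324,283) and (440,234). Next I'll triangulate the tops, confirm in a crop, and move above the dowel.

```bash
cat >> h.py <<'E'
from scipy.spatial.transform import Rotation as Ro
def rot(a): # tool down, jaws opening along world angle a
    x=np.array([np.cos(a),np.sin(a),0]);y=np.array([0,0,-1.]);return Ro.from_matrix(np.c_[x,y,np.cross(x,y)]).as_rotvec()
def best(p,angs):
    c=[(a,manip.solve_ik(p,rot(a))) for a in angs]; q=np.array(manip.get_joint_positions())
    return sorted([(np.abs(np.array(j)-q).max(),a,np.round(j,2)) for a,j in c if j is not None],key=lambda t:t[0])
def tri(fa,pa,fb,pb):
    A=[];
    for f,p in((fa,pa),(fb,pb)):
        T=f["cam_to_world"];d=T[:3,:3]@ray(f,*p);A.append((T[:3,3],d/np.linalg.norm(d)))
    S=sum(np.eye(3)-np.outer(d,d) for o,d in A);b=sum((np.eye(3)-np.outer(d,d))@o for o,d in A)
    x=np.linalg.solve(S,b);return x.round(4),[round(float(np.linalg.norm((np.eye(3)-np.outer(d,d))@(x-o))),4) for o,d in A]
E
python3 - <<'E'
from h import *
t=manip.grab_frame("top");s=manip.grab_frame("side")
for n,a,b in(("rack dowel",(416.5,273),(346.5,151)),("A",(424,310),(375,138.5)),("B",(479,257.5),(339.5,122)),("m1",(231.5,202.5),(265,219)),("m2",(129,226),(266,293)),("m3",(314,167),(249.5,176.5))):
    print(n,tri(t,a,s,b))
c=cv2.resize(t["img"][220:330,370:500],None,fx=3,fy=3);d=cv2.resize(s["img"][110:220,300:430],None,fx=3,fy=3)
save("crop",np.hstack([c,d]))
p=world(t,416.5,273,z=.15);print(p)
P=[p[0],p[1],.30]
for r in best(P,[np.pi/2,-np.pi/2]):print(r)
E
```

```text
rack dowel (array([ 0.4464, -0.284 ,  0.1443]), [0.0004, 0.0004])
A (array([ 0.3784, -0.2815,  0.189 ]), [0.0001, 0.0001])
B (array([ 0.4815, -0.3846,  0.1876]), [0.0018, 0.0018])
m1 (array([0.563 , 0.0901, 0.1365]), [0.0001, 0.0001])
m2 (array([0.5007, 0.2909, 0.1389]), [0.0006, 0.0006])
m3 (array([ 0.6502, -0.0743,  0.1376]), [0.0, 0.0])
[ 0.44564246 -0.28198074  0.15      ]
(np.float64(1.0191980096178774), 1.5707963267948966, array([-0.27,  0.2 ,  0.17,  0.  , -1.54, -1.3 ]))
(np.float64(2.122394643971916), -1.5707963267948966, array([-0.27,  0.2 ,  0.17,  0.  , -1.54,  1.84]))
```

View pics/crop.png

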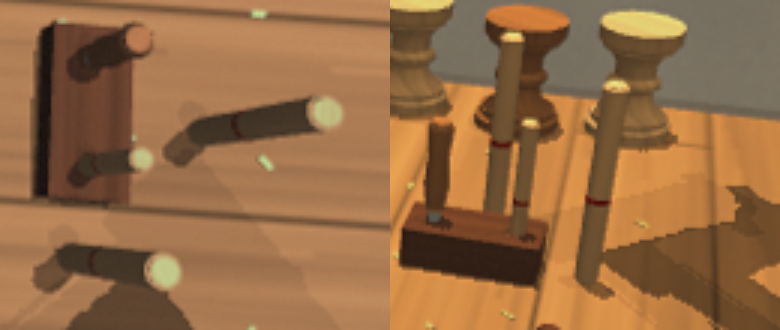

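Left crop: rack dowel top (141,159). Right crop: it has its ring and stands in the rack beside the gouge, and it's clearly thinner and shorter than the two loose ones. That confirms the smallest. Moving above it.

```bash
python3 - <<'E'
from h import *
print(manip.get_t())
manip.reach([.446,-.283,.30],rot(np.pi/2)); manip.command_gripper(.045,30)
p=manip.get_tool_pos();r=manip.get_eef_rot();f=manip.grab_frame("wrist");T=wristT(f,p,r)
print(manip.get_t(),p,f["hand_eye"].round(3).tolist(),f["K"][0],f["k1"])
save("w1",f["img"])
for m in manip.silhouettes("wrist","dowel")[:4]:print(m["conf"],m["extent"])
np.savez("w1.npz",T=T,**f)
E
```

```text
0.9
2.6083 [ 0.4458433  -0.28322488  0.29998548] [[1.0, 0.001, 0.0, 0.0], [0.0, -0.276, 0.961, -0.129], [0.001, -0.961, -0.276, 0.07], [0.0, 0.0, 0.0, 1.0]] [330.13198693   0.         279.23087158] -0.0512249101096025
0.95 [141.3, 184.0, 217.6, 263.8]
0.73 [270.1, 99.6, 299.7, 130.9]
0.67 [272.7, 167.0, 288.6, 203.0]
0.44 [253.0, 151.6, 307.2, 255.9]
```

View pics/w1.png

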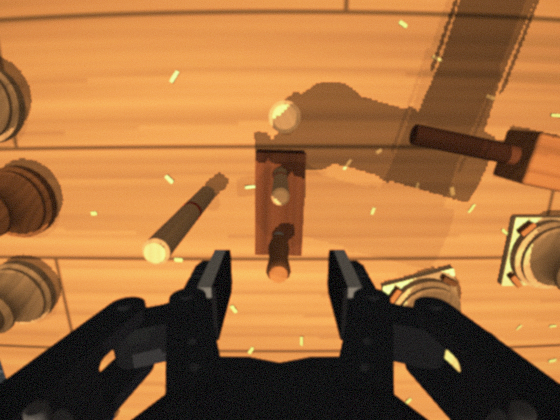

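Rack dowel top at (280,196); the gouge is at (278,272), with a longer dowel at (157,250) and another at (285,117). Computing its position and grasping.

```bash
python3 - <<'E'
from h import *
d=dict(np.load("w1.npz"));T=d["T"]
w=world(d,280,196.5,T,z=.15);print("wrist est",w,"depth est",world(d,280,196.5,T))
x,y=(w[:2]+np.array([.4458,-.2825]))/2
if np.hypot(w[0]-.4458,w[1]+.2825)>.006: print("disagree",x,y)
else:
    q=rot(np.pi/2)
    manip.move_straight([x,y,.2],.15); manip.move_straight([x,y,.115],.1)
    print("F",manip.get_contact_force())
    manip.command_gripper(0,40)
    print(manip.get_grip_width(),manip.get_contact_force(),manip.get_tool_pos())
    manip.move_straight([x,y,.15],.06)
    print(manip.get_contact_force()); manip.move_straight([x,y,.26],.15)
    print(manip.get_t(),manip.get_contact_force(),manip.get_grip_width())
    f=manip.grab_frame("wrist");save("w2",f["img"])
    np.savez("w2.npz",T=wristT(f,manip.get_tool_pos(),manip.get_eef_rot()),**f)
E
```

```text
wrist est [ 0.44683419 -0.28210872  0.15      ] depth est [ 0.44646142 -0.28211242  0.1514618 ]
F [-0.27478032  0.4995099  -0.32324922]
0.014577082012969374 [-0.11901173  0.04150852  2.74934408] [ 0.44668766 -0.28248639  0.11565163]
[-0.31830147  1.24160298 -1.08387999]
6.4583 [ 0.32673973 -0.04347285 -0.01506415] 0.015069479172394425
```

View pics/w2.png

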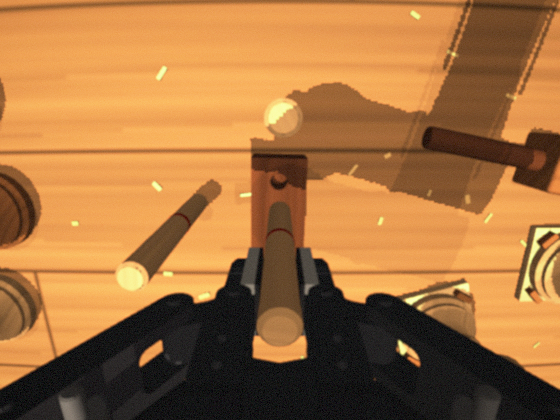

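Dowel is held upright, ring at about (280,233), tip at (280,203). Next is the first pedestal (m3). I'll stop with the tip about 45 mm above the rim, 20 mm short, to see tip and mouth together.

```bash
cat >> h.py <<'E'
def proj(f,T,p):
    c=np.linalg.inv(T)@np.r_[p,1];s=c[:2]/c[2];s=s*(1+f["k1"]*(s@s));return np.array([f["K"][0,0]*s[0]+f["K"][0,2],f["K"][1,1]*s[1]+f["K"][1,2]])
L=.1056
def look(m,name,back=.02,h=.045):
    p=[m[0]-back,m[1],.142+h+L]
    c=np.array(manip.get_tool_pos())
    if c[2]<p[2]+.02: manip.move_straight([c[0],c[1],p[2]+.02],.2)
    manip.reach(p,rot(np.pi/2))
    P=np.array(manip.get_tool_pos());f=manip.grab_frame("wrist");T=wristT(f,P,manip.get_eef_rot())
    print("t",manip.get_t(),"P",P.round(4),"tip px",proj(f,T,P-[0,0,L]),"mouth prior px",proj(f,T,np.r_[m[:2],.142]))
    for r in manip.place_of("wrist","mouth_1")[:3]: print("net",r["conf"],r["at"],world(f,*r["at"],T,z=.142).round(4))
    u,v=proj(f,T,np.r_[m[:2],.142]).astype(int)
    g=cv2.cvtColor(f["img"],cv2.COLOR_RGB2GRAY);y0,x0=v-30,u-30;b=g[y0:v+30,x0:u+30]
    th=0.5*(np.percentile(b,3)+np.median(b));n,l,st,ce=cv2.connectedComponentsWithStats((b<th).astype(np.uint8))
    for i in range(1,n):
        if 60<st[i,4]<700:
            e=(st[i,0]+x0+(st[i,2]-1)/2,st[i,1]+y0+(st[i,3]-1)/2);print("blob",st[i]+[x0,y0,0,0,0],ce[i]+[x0,y0],world(f,*(ce[i]+[x0,y0]),T,z=.142).round(4))
    np.savez(name+".npz",T=T,**f); save(name,f["img"][120:300,180:380],4)
    return f,T
E
python3 - <<'E'
from h import *
look(np.array([.649,-.0735]),"m3")
print(manip.get_contact_force())
E
```

```text
t 8.05 P [ 0.6285 -0.0746  0.293 ] tip px [278.68459317 209.87430872] mouth prior px [280.09104209 217.24365689]
net 0.93 [477.4, 120.5] [0.564  0.0921 0.142 ]
net 0.62 [281.7, 216.7] [ 0.6485 -0.0721  0.142 ]
[-0.02113354  0.12466693  0.49349001]
```

View pics/m3.png

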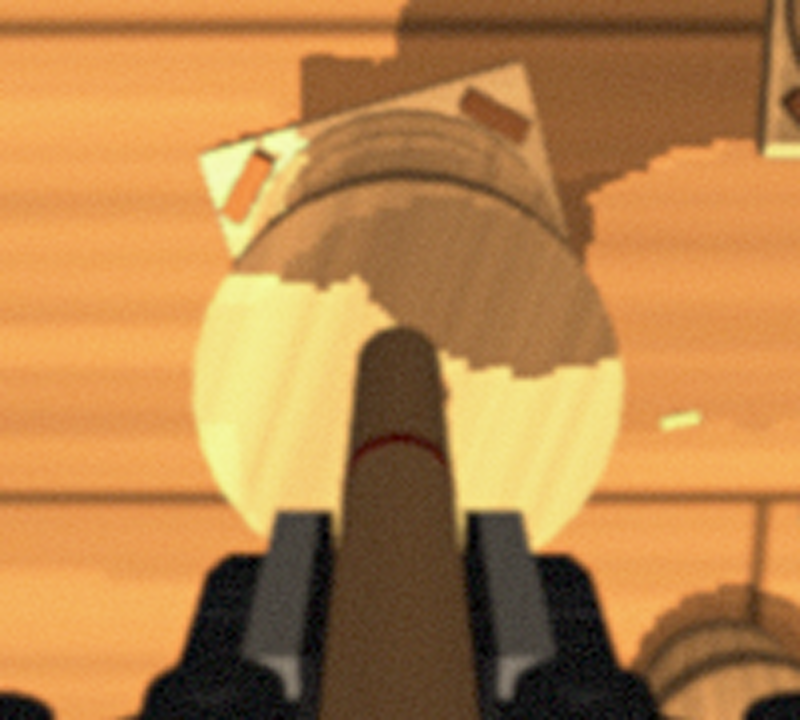

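I offset the wrong way: the dowel, ring at (400,440) in the crop, hides the mouth. Image "up" points toward the robot, so I'll offset to +x instead.

```bash
python3 - <<'E'
from h import *
f,T=look(np.array([.649,-.0735]),"m3b",back=-.024)
P=T@np.linalg.inv(f["hand_eye"]);P=P[:3,3]
print("edge pred",proj(f,T,P+[-.006,0,-L]),proj(f,T,P+[-.008,0,-L+.002]),proj(f,T,P+[0,.008,-L+.004]),proj(f,T,P+[0,-.008,-L+.004]))
E
```

```text
t 8.7167 P [ 0.673  -0.0738  0.2896] tip px [278.67077284 210.22576545] mouth prior px [279.11909148 168.78124553]
net 0.93 [283.6, 170.8] [ 0.6507 -0.0697  0.142 ]
net 0.8 [484.7, 62.3] [0.5624 0.0905 0.142 ]
blob [271 160  21  21 335] [280.64477612 170.39104478] [ 0.6504 -0.0722  0.142 ]
edge pred [278.66953567 202.42815731] [278.66379406 200.50459436] [289.6061297  211.79243924] [267.71452452 211.78384012]
```

View pics/m3b.png

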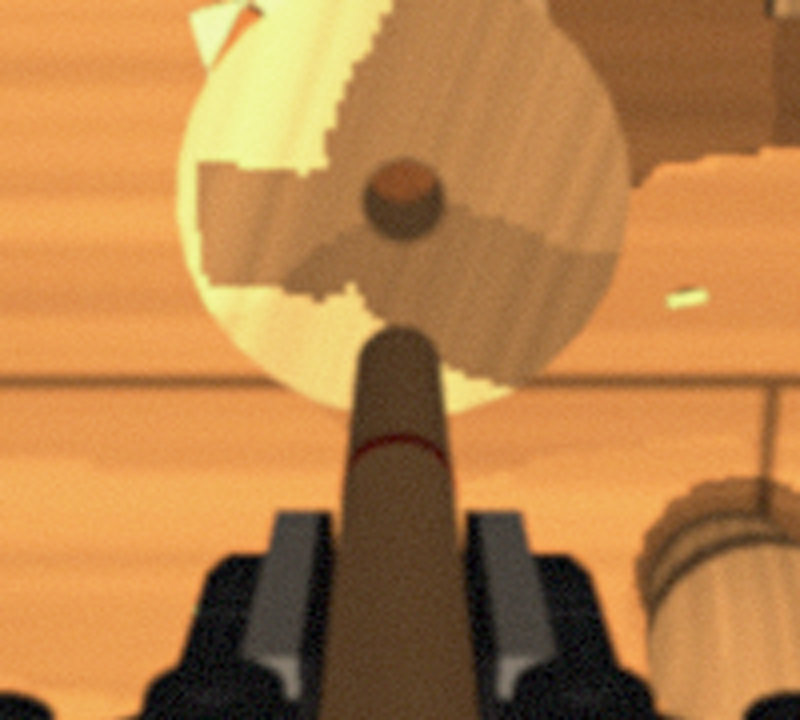

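Mouth in the crop at (403,199) → px (280.7,170). Tip at col 279.7, edge row 201.7, so it sits about 1 px from prediction; I correct for that bias. Inserting with force feedback.

```bash
cat >> h.py <<'E'
def insert(x,y,fstop=14,zend=.142+L-.063):
    manip.move_straight([x,y,.142+L+.02],.12); manip.move_straight([x,y,.142+L+.004],.08); manip.wait(.2)
    F0=np.array(manip.get_contact_force());z=.142+L+.004;step=.003;log=[];ox,oy=0.,0.
    while z>zend:
        z-=step; manip.move_straight([x+ox,y+oy,z],.04)
        F=np.array(manip.get_contact_force())-F0;p=np.array(manip.get_tool_pos());d=.142+L-p[2]
        log.append((round(1e3*d,1),*F.round(1)))
        lat=F[:2]; 
        if np.hypot(*lat)>2: o=np.clip(lat*1e-4,-.0004,.0004);ox+=o[0];oy+=o[1]
        if F[2]>10 and d<.011: print("RIM?");break
        if F[2]>fstop: print("BOTTOM?");break
        step=.001 if (F[2]>9 or d>.055 or d<.003) else .0025
    print(*log,sep="\n"); manip.wait(.15)
    print("t",manip.get_t(),"p",np.round(manip.get_tool_pos(),4),"F",np.array(manip.get_contact_force())-F0,"off",ox,oy,"w",manip.get_grip_width())
E
python3 - <<'E'
from h import *
insert(.6498,-.0731)
E
```

```text
BOTTOM?
(np.float64(-0.8), np.float64(-0.4), np.float64(-0.9), np.float64(0.4))
(np.float64(0.1), np.float64(-0.8), np.float64(-1.8), np.float64(-0.4))
(np.float64(1.1), np.float64(0.2), np.float64(-1.9), np.float64(-0.2))
(np.float64(2.1), np.float64(-0.0), np.float64(-1.0), np.float64(-0.4))
(np.float64(3.1), np.float64(0.2), np.float64(-1.8), np.float64(-0.3))
(np.float64(5.8), np.float64(0.2), np.float64(0.5), np.float64(-0.9))
(np.float64(8.3), np.float64(-0.1), np.float64(-0.7), np.float64(0.3))
(np.float64(10.7), np.float64(-0.8), np.float64(-1.1), np.float64(0.3))
(np.float64(13.3), np.float64(-0.9), np.float64(-1.1), np.float64(0.4))
(np.float64(15.6), np.float64(-0.3), np.float64(-0.9), np.float64(0.3))
(np.float64(18.1), np.float64(-0.1), np.float64(-0.8), np.float64(0.6))
(np.float64(20.2), np.float64(-0.9), np.float64(-0.2), np.float64(3.9))
(np.float64(22.5), np.float64(-1.6), np.float64(-0.1), np.float64(4.1))
(np.float64(25.1), np.float64(-0.9), np.float64(0.2), np.float64(5.3))
(np.float64(27.8), np.float64(0.0), np.float64(-1.2), np.float64(4.4))
(np.float64(30.4), np.float64(0.3), np.float64(-0.4), np.float64(5.7))
(np.float64(32.9), np.float64(-0.4), np.float64(-0.6), np.float64(4.6))
(np.float64(35.5), np.float64(0.5), np.float64(-0.8), np.float64(5.2))
(np.float64(38.0), np.float64(-0.9), np.float64(-1.9), np.float64(5.8))
(np.float64(40.5), np.float64(-0.2), np.float64(-0.4), np.float64(4.0))
(np.float64(43.0), np.float64(-0.3), np.float64(-0.0), np.float64(5.2))
(np.float64(45.5), np.float64(-0.4), np.float64(-0.8), np.float64(4.3))
(np.float64(47.9), np.float64(-1.4), np.float64(-0.3), np.float64(5.1))
(np.float64(48.1), np.float64(-2.9), np.float64(0.6), np.float64(13.8))
(np.float64(48.1), np.float64(-4.8), np.float64(1.6), np.float64(16.2))
t 16.15 p [ 0.6501 -0.0733  0.1995] F [-4.26798053  1.28856973 15.87920485] off -0.0007855976860818355 2.6219371199748173e-05 w 0.014755606193350371
```

Bottom felt at about 48 mm by kinematics, with the force jumping from 5 to 14 N. That's a short hole; reading the ring in the pictures.

```bash
python3 - <<'E'
from h import *
P=np.array(manip.get_tool_pos());f=manip.grab_frame("wrist");T=wristT(f,P,manip.get_eef_rot());s=manip.grab_frame("side")
np.savez("r3.npz",T=T,**f)
u,v=proj(s,s["cam_to_world"],np.r_[P[:2],.15]).astype(int)
print(u,v,proj(f,T,np.r_[P[:2],.142]))
a=cv2.resize(f["img"][150:290,210:350],(420,420),interpolation=cv2.INTER_CUBIC)
b=cv2.resize(s["img"][v-30:v+30,u-27:u+27],(378,420),interpolation=cv2.INTER_CUBIC)
save("r3",np.hstack([a,b]))
E
```

```text
249 171 [278.549312   232.46927518]
```

View pics/r3.png

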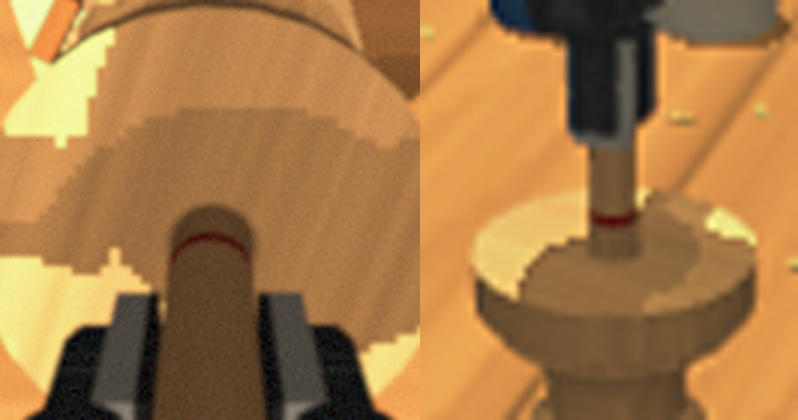

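The side crop shows the ring at (615,219) well above the rim (~y 250), about 10–14 mm of bare wood below it. So this is a short hole. Pulling out and going to the middle pedestal.

```bash
python3 - <<'E'
from h import *
P=np.array(manip.get_tool_pos())
manip.move_straight([.6500,-.0732,.142+L+.006],.07); print(np.round(manip.get_contact_force(),1))
manip.move_straight([.6500,-.0732,.142+L+.06],.15)
m=np.array([.5625,.0900])
manip.reach([m[0]+.024,m[1],.142+L+.05],rot(np.pi/2)); manip.wait(.3)
f,T=look(m,"m1",back=-.024)
E
```

```text
[1.  0.2 0.5]
t 19.3167 P [0.5857 0.0898 0.2909] tip px [278.76430123 210.20430217] mouth prior px [279.17515585 169.53450115]
net 0.97 [107.3, 262.8] [ 0.6503 -0.0711  0.142 ]
net 0.87 [524.9, 97.2] [0.5008 0.2934 0.142 ]
net 0.61 [190.7, 29.8] [0.4532 0.0215 0.142 ]
blob [272 161  20  21 326] [281.22392638 170.92331288] [0.5637 0.0917 0.142 ]
```

View pics/m1.png

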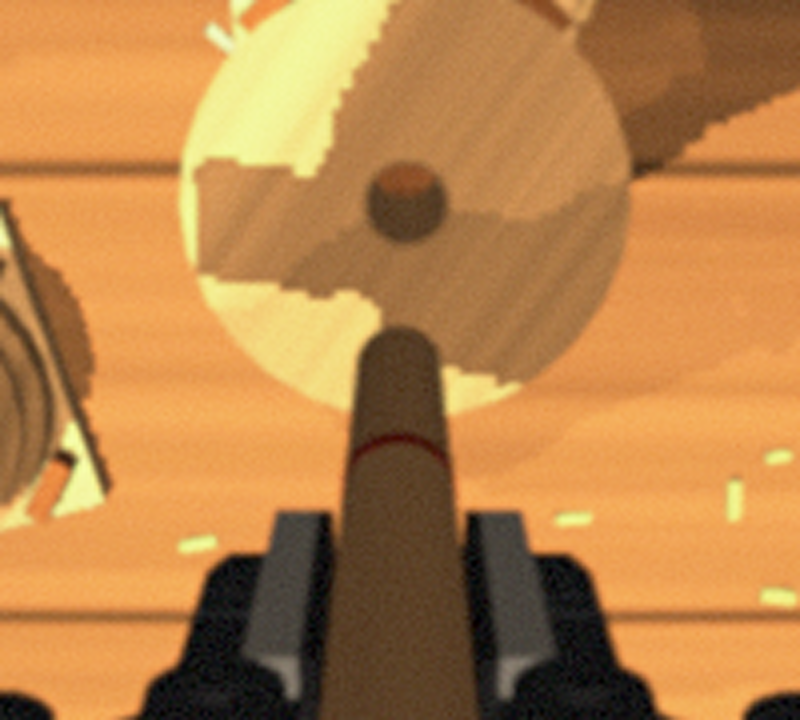

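Tip and ring are at the same pixels as before, so the dowel hasn't slipped. Mouth in the crop at (406,202). Inserting with the same bias correction.

```bash
python3 - <<'E'
from h import *
insert(.5633,.0906)
P=np.array(manip.get_tool_pos());f=manip.grab_frame("wrist");s=manip.grab_frame("side")
u,v=proj(s,s["cam_to_world"],np.r_[P[:2],.15]).astype(int)
a=cv2.resize(f["img"][150:290,210:350],(420,420),interpolation=cv2.INTER_CUBIC)
b=cv2.resize(s["img"][v-30:v+30,u-27:u+27],(378,420),interpolation=cv2.INTER_CUBIC)
save("r1",np.hstack([a,b]))
E
```

```text
BOTTOM?
(np.float64(-0.8), np.float64(-1.1), np.float64(-1.2), np.float64(0.9))
(np.float64(0.0), np.float64(-0.7), np.float64(-0.2), np.float64(-0.4))
(np.float64(1.1), np.float64(0.0), np.float64(-1.2), np.float64(-0.5))
(np.float64(2.1), np.float64(-0.5), np.float64(-0.9), np.float64(-0.0))
(np.float64(3.1), np.float64(-0.3), np.float64(0.1), np.float64(0.1))
(np.float64(5.8), np.float64(0.1), np.float64(-1.2), np.float64(-0.3))
(np.float64(8.3), np.float64(-0.4), np.float64(-0.0), np.float64(-1.1))
(np.float64(10.8), np.float64(-0.1), np.float64(-1.0), np.float64(-0.9))
(np.float64(13.3), np.float64(-0.9), np.float64(-0.7), np.float64(-0.6))
(np.float64(15.6), np.float64(-1.0), np.float64(-0.1), np.float64(0.3))
(np.float64(18.1), np.float64(0.1), np.float64(-0.3), np.float64(0.1))
(np.float64(20.4), np.float64(-1.8), np.float64(-1.0), np.float64(3.2))
(np.float64(22.6), np.float64(-1.0), np.float64(0.5), np.float64(4.3))
(np.float64(25.2), np.float64(-0.5), np.float64(0.7), np.float64(5.2))
(np.float64(27.7), np.float64(-1.3), np.float64(1.8), np.float64(4.9))
(np.float64(30.4),
[... 714 characters left out ...]
np.float64(-0.4), np.float64(-0.1), np.float64(4.7))
(np.float64(56.3), np.float64(-0.1), np.float64(-0.0), np.float64(5.0))
(np.float64(57.3), np.float64(-0.2), np.float64(-0.1), np.float64(6.3))
(np.float64(58.3), np.float64(-0.5), np.float64(-0.4), np.float64(5.4))
(np.float64(59.3), np.float64(-1.3), np.float64(0.4), np.float64(4.2))
(np.float64(60.0), np.float64(-2.6), np.float64(-0.1), np.float64(5.4))
(np.float64(60.1), np.float64(-1.6), np.float64(0.1), np.float64(10.2))
(np.float64(60.1), np.float64(-3.9), np.float64(1.0), np.float64(14.9))
t 28.75 p [0.5634 0.0907 0.1875] F [-3.25919083  0.57338688 14.67589857] off -0.0009552660302395931 0.00016818388528326106 w 0.01484013351602966
```

View pics/r1.png

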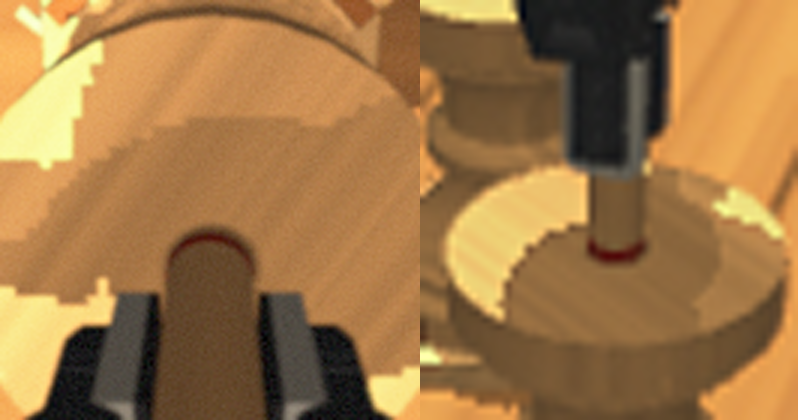

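Bottom felt at 60.1 mm, and both views show the ring sitting right on the rim (side crop (615,252)). This is the full hole. Releasing, retreating and checking.

```bash
python3 - <<'E'
from h import *
P=np.array(manip.get_tool_pos())
manip.command_gripper(.045); manip.wait(.2); print(np.round(manip.get_contact_force(),1),manip.get_grip_width())
P=np.array(manip.get_tool_pos())
manip.move_straight([P[0],P[1],.30],.12); manip.move_straight([P[0]-.10,P[1]-.10,.34],.2); manip.wait(.5)
s=manip.grab_frame("side");t=manip.grab_frame("top")
u,v=proj(s,s["cam_to_world"],np.array([.5634,.0907,.16])).astype(int)
b=cv2.resize(s["img"][v-45:v+35,u-40:u+40],(420,420),interpolation=cv2.INTER_CUBIC)
a=cv2.resize(t["img"][:,:],(380,285)); a=np.vstack([a,np.zeros((135,380,3),np.uint8)])
save("end",np.hstack([b,a]))
print(manip.get_t(),np.round(manip.get_contact_force(),1))
E
```

```text
[-0.2 -0.3 -1. ] 0.045029437408973576
32.0417 [ 0.2  0.4 -0.4]
```

View pics/end.png

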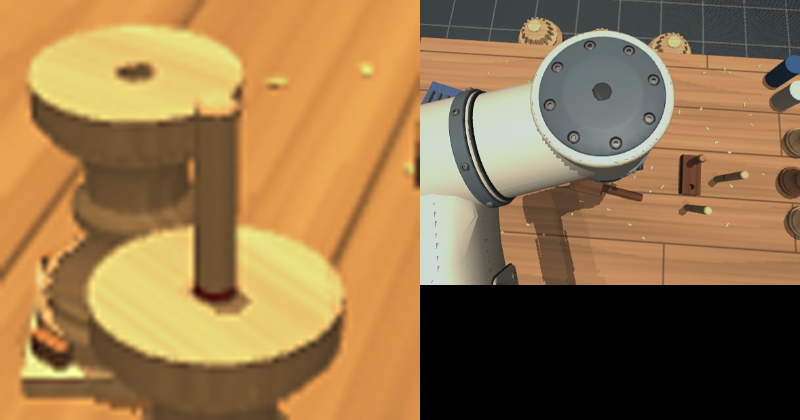

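The dowel stands upright, with its ring at the rim (215,293). The gouge and spare dowels haven't moved, and the arm is clear. Handing in.

```bash
python3 -c "
from workcell import manip
manip.hand_in()"
```

```text
the job is handed in; nothing more can be done
```

The dowel is standing fully home in the middle pedestal, at about x 0.563, y 0.091, and the job is handed in.

- **Dowel:** I took the smallest of the three look-alikes, the one standing in the rack.
- **First hole (far pedestal, about 0.650, −0.073):** I felt the bottom at about 48 mm. The ring stayed about 12 mm above the rim, so this is a short hole.
- **Second hole (middle pedestal):** I felt the bottom at about 60 mm with about 15 N. The ring's lower edge came down to the rim in both the wrist and side views, so I left the dowel there.
- **Third hole:** I did not try it, because the full-depth hole was already found.

**Last checks:** After release, the side view showed the dowel upright with its ring at the rim. The gouge was still in the rack and the arm touched nothing. In the final top view the arm hid part of the bench, including the finial and most of the mallet, so I did not see those at the end. Nothing I did went near them. Robot time was about 32 s of the 72 s allowed.

**Disagreements:**
- The wall began gripping at about 18–20 mm in both holes, rather than at the stated 14 mm. The bottom depth and ring reading agreed with each other anyway.
- In my first look at a mouth I offset the wrong way and the dowel hid it. I corrected this before inserting.

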